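# Kiln off, extractor on

## Task

The test firing is over: switch the kiln off at its isolator, the box whose handle is a wide crossbar on two arms, and only then switch the extractor fan on at the other isolator, the one with a single ball-ended handle. Throw each handle fully over; on both boxes a handle leaning towards the cable gland is on, away from it is off. Leave the little clay bowl where it stands.

Things in the scene. Friction and masses are not known exactly. Their poses are not given: they have to be found in the camera images.
- kiln_box: Kiln isolator: grey box screwed to the bench, 110 (x) by 90 by 45 mm high, black cable gland sticking 22 mm out of its +x end, the ON end. Origin: centre of its underside, on the bench; x towards the gland (away from the robot, give or take 20 degrees), z up. The handle's hinge runs along y, 50 mm above the origin. It has the crossbar handle.
- kiln_handle (a joint): Two steel arms 54 mm apart with a black crossbar along y, 80 mm long, 18 mm thick. Hinge angle, rad: 0 OFF, leaning 0.6 rad from upright to box -x; 0.6 upright; 1.2 ON, leaning to box +x. At rest in OFF or ON the bar's axis is 48 mm to that side of the hinge, 120 mm over the bench; upright 135 mm. Weighted: rests only at 0 or 1.2, falls over once past upright; 1 to 2 N starts it. Starts ON.
- fan_box: Fan isolator: grey box screwed to the bench, 110 (x) by 90 by 45 mm high, black cable gland sticking 22 mm out of its +x end, the ON end. Origin: centre of its underside, on the bench; x towards the gland (away from the robot, give or take 20 degrees), z up. The handle's hinge runs along y, 50 mm above the origin. It has the ball-ended handle.
- fan_handle (a joint): One steel rod 10 mm thick with a black ball of 32 mm diameter. Hinge angle, rad: 0 OFF, leaning 0.6 rad from upright to box -x; 0.6 upright; 1.2 ON, leaning to box +x. At rest in OFF or ON the ball's centre is 48 mm to that side of the hinge, 120 mm over the bench; upright 135 mm. Weighted: rests only at 0 or 1.2, falls over once past upright; 1 to 2 N starts it. Starts OFF.
- bowl: Small loose terracotta-coloured clay bowl, 100 mm across the rim and 50 mm high, standing between the two isolators; origin at the centre of its foot. Not to be moved.
There are look-alikes about, which are no part of the job. Leave any blue or pink look-alike of the fan_box alone.

How it is judged:
On the way, in this order (a step that is already met when the one before it is completed fails the run):
1. the kiln's handle is thrown to off while the fan's is still off (value of joint kiln_handle below 0.17 rad and value of joint fan_handle below 0.3 rad), for 0.1 s.
2. then the fan's handle is thrown to on (value of joint fan_handle above 1.03 rad and value of joint kiln_handle below 0.17 rad), for 0.1 s.
At the end, for the whole second after the job is handed in: The kiln handle is within 0.17 rad of its off stop (joint below 0.17) and the fan handle within 0.17 rad of its on stop (joint above 1.03); the bowl stands upright within 30 mm of where it was (all of step 2 and distance of bowl from where it was at the start of the episode below 0.03 m and angle between bowl's own z axis and vertical below 0.3 rad); the robot touches nothing.
It fails at once if the bowl is shoved more than 30 mm or tipped over (distance of bowl from where it was at the start of the episode above 0.03 m or angle between bowl's own z axis and vertical above 0.5 rad).
It also fails if it takes over 48 s, if anything falls off the work surface, if the arm or the gripper's body presses on something with over 40 N, if the wrist force passes 120 N, or if a joint passes its speed limit or range.

## Robot

A 7-joint arm with a two-finger parallel gripper is mounted at the origin on the work surface. World frame = base frame: x ahead of the robot, y to its left, z up, the work surface at z = 0. Lengths are in m, angles in rad, forces in N, time in s.
With the tool pointing down it reaches from about 0.425 to 0.925 m from the base axis. Payload 6.8 kg.
Tool frame: the origin (TCP) lies at the very end of the fingers, on their centre line; the grasp point (between the pads) lies 19 mm behind it; z points along the fingers, y is the line along which they close (so a half turn about z gives the same grasp; the last joint's range is limited). The gripper opens to 85 mm and grips with 20 to 120 N. Pads are 22 mm wide; open, the fingers measure 114 mm over their backs; the gripper's body (76 mm by 85 mm) begins 54 mm behind the grasp point. The pads swing forward as they close: fully open they stand 13 mm farther back than shut.
Start: joints at [1.182, 0.477, 0.022, 1.555, -0.011, 1.109, -0.083], TCP at [0.187, -0.649, 0.231] pointing down, gripper open.
Joint ranges: [-2.96, 2.96], [-0.34, 2.1], [-1.41, 1.46], [0.24, 2.44], [-1.37, 4.51], [0.17, 1.92], [-2.96, 2.96]. Speed limits (rad/s): [2.39, 2.39, 3.14, 3.14, 3.14, 3.14, 3.14].

## Interface

Orientations are given as a rotation vector (axis times angle).
In Python, from bench import r gives the robot as it stands.
- The arm moves only by the shell command python3 -m jog 'ROWS' [FORCE]. ROWS is JSON, a list of rows, each an object of numbers: "fingers": the finger opening in m, from 0 to 0.0854; "x", "y", "z": the shift along the tool's x, y, z in m; "rx", "ry", "rz": the turn, a rotation vector about the tool's x, y, z in degrees. In form: [{"fingers": .., "x": .., "y": .., "z": .., "rx": .., "ry": .., "rz": ..}, ...]. A call has 1 to 8 rows; each row shifts and turns the commanded pose from where the row before left it, along the tool's axes as they then stand; what a row does not reach is not made up. A row lasts 1/8 s, in which the tool goes at most 62.5 mm and 10.7 degrees, less where a joint would pass 70% of its speed; a pose out of reach is approached as far as the arm can. A call is refused whole if a number of a shift passes 0.0625 or a number of a turn 10.7, either way. A call with a gripper value outside its range is refused whole. The fingers move at their own pace and stop on an object; FORCE is the grip in N (left out, the last holds). Time passes only in rows, so rows that do not move let the fingers close. It gives the time, the measured TCP pose, the force, the opening and the grip force at its end, in the units of the state.
- r.get_obs(): the state, without advancing time (a new reading comes with each control period).
- r.grab_frame(name): name is "side" or "top"; returns (picture, depth): 420x560x3 uint8, red, green, blue; 420x560 float32, m along the optical axis (not along the pixel's ray), 0 where there is no reading.
- r.get_calibration(name): a dict with "mtx" (3x3 intrinsics, pixels), "extrinsics" (4x4, takes a point from camera to world coordinates). Camera axes: x right, y down, z forward; pixel columns grow to the right and rows downward; lengths in m; the calibration is good to about 2 mm. A picture is of the moment at which its call begins. get_calibration takes no time and is no camera call.
- r.hand_in(): hands the job in; it is judged then, once.
Trained networks look in the newest picture that a camera, given by its name, has taken for a name from the list of things; names that differ only in an ending like _2 or _b are one class to them, and where a whole thing is asked for, a point or a joint stands for the part that bears it (a point fixed in the world has none). Each returns a list of dicts, best first, with "score" (0 to 1); they miss things now and then, are a little off and sometimes report something else, mostly with a low value. They report only what shows in the picture. A call takes as long as a camera call. They do not tell look-alikes from the thing itself.
- r.search_frame(target, camera): "xyz" ([x, y, z] in m, in world coordinates, good to about 4 mm: the middle of the surface that is visible of it).
- r.landmark_of(target, camera): "xyz" ([x, y, z] in m, in world coordinates, good to about 4 mm: a listed point, or the origin of a listed thing).
The state is a dict: "clock": time; "joints": joint angles; "qvel": joint speeds; "tau": joint torques, N m; "tcp_pos": TCP position; "orientation": TCP orientation; "contact_force": force on the tool from outside, world axes, zero at the start; "moment": the same for the moment, N m; "grip_width": finger opening in m; "gripper_force": force on a finger pad.
Only numpy, scipy, OpenCV 4.12 (cv2) and the standard library are available. Lean on these libraries where they do the work, as an engineer would, in place of code of your own. Each camera call takes 0.05 s, during which the arm holds its last target. There are 200 camera calls.

## Working session

There is one attempt and no reset: what is moved stays moved. The work goes in short steps, Python scripts to look and compute and a shell command to move; the robot and the scene stay as the last step left them, time stands still between calls to the robot, and variables do not carry over. Pictures are saved under pics/ and viewed, at most 10 in all, crops included, and the job is handed in when it is done.

```bash
mkdir -p pics
python3 - <<'E'
from bench import r
import cv2,numpy as np
np.set_printoptions(precision=3,suppress=True)
for c in("top","side"):
    p,d=r.grab_frame(c); cv2.imwrite(f"pics/{c}0.png",p[:,:,::-1])
    for t in("kiln_box","kiln_handle","fan_box","fan_handle","bowl"):
        for f in(r.landmark_of,r.search_frame):
            print(c,t,f.__name__,[(np.round(q["xyz"],3).tolist(),round(q["score"],2)) for q in f(t,c)][:5])
    print(r.get_calibration(c))
o=r.get_obs();print(o)
E
```

```text
top kiln_box call [([0.532, -0.221, -0.001], 0.65)]
top kiln_box call [([0.534, -0.21, 0.045], 0.74), ([0.508, 0.013, 0.022], 0.39)]Traceback (most recent call last):
  File "<stdin>", line 8, in <module>
ValueError: it knows: bowl, fan_box, kiln_box
```

Run:
```python
from bench import r
import cv2,numpy as np
np.set_printoptions(precision=3,suppress=True)
for c in("top","side"):
    p,d=r.grab_frame(c); cv2.imwrite(f"pics/{c}1.png",p[:,:,::-1]); np.savez(f"{c}.npz",p=p,d=d)
    for t in("kiln_box","fan_box","bowl","kiln_handle","fan_handle"):
        for n,f in(("lm",r.landmark_of),("se",r.search_frame)):
            try: print(c,t,n,[(np.round(q["xyz"],3).tolist(),round(q["score"],2)) for q in f(t,c)][:5])
            except ValueError: pass
    print(r.get_calibration(c))
o=r.get_obs();print(o)
```

```text
top kiln_box lm [([0.528, -0.219, 0.001], 0.97)]
top kiln_box se [([0.509, 0.013, 0.023], 0.34)]
top fan_box lm [([0.568, 0.203, 0.002], 0.98), ([0.768, 0.178, 0.001], 0.89), ([0.328, 0.193, 0.001], 0.72)]
top fan_box se [([0.753, 0.169, 0.042], 0.96), ([0.561, 0.188, 0.046], 0.84), ([0.326, 0.185, 0.045], 0.58)]
top bowl lm [([0.507, 0.014, 0.003], 0.67), ([0.568, 0.203, 0.0], 0.44)]
top bowl se []
top kiln_handle se [([0.567, -0.214, 0.126], 0.86)]
top fan_handle se [([0.522, 0.191, 0.131], 0.86), ([0.288, 0.175, 0.122], 0.69), ([0.713, 0.169, 0.127], 0.66)]
{'mtx': array([[379.65 ,   0.   , 280.661],
       [  0.   , 379.65 , 212.11 ],
       [  0.   ,   0.   ,   1.   ]]), 'extrinsics': array([[ 0.011, -0.99 ,  0.141,  0.467],
       [-1.   , -0.008,  0.02 , -0.001],
       [-0.019, -0.141, -0.99 ,  0.71 ],
       [ 0.   ,  0.   ,  0.   ,  1.   ]])}
side kiln_box lm []
side kiln_box se [([0.519, 0.197, 0.124], 0.74)]
side fan_box lm [([0.767, 0.172, -0.002], 0.81), ([0.326, 0.191, 0.002], 0.77), ([0.574, 0.201, 0.002], 0.58)]
side fan_box se [([0.728, 0.186, 0.04], 0.88), ([0.307,
[... 382 characters left out ...]
.2  ],
       [  0.   ,   0.   ,   1.   ]]), 'extrinsics': array([[-0.726, -0.354,  0.589,  0.1  ],
       [-0.687,  0.363, -0.629,  0.469],
       [ 0.009, -0.862, -0.507,  0.466],
       [ 0.   ,  0.   ,  0.   ,  1.   ]])}
{'clock': 1.05, 'joints': array([ 1.182,  0.477,  0.022,  1.555, -0.011,  1.109, -0.083]), 'qvel': array([ 0.001,  0.   , -0.001, -0.001, -0.001,  0.001, -0.   ]), 'tau': array([  0.001, -59.633,   1.607, -28.155,   0.012,   0.002,   0.   ]), 'tcp_pos': array([ 0.187, -0.649,  0.231]), 'orientation': array([3.111, 0.44 , 0.   ]), 'contact_force': array([0.829, 0.595, 0.606]), 'moment': array([0.064, 0.039, 0.053]), 'gripper_force': 0.0, 'grip_width': 0.08535168531618043}
```

View pics/top1.png

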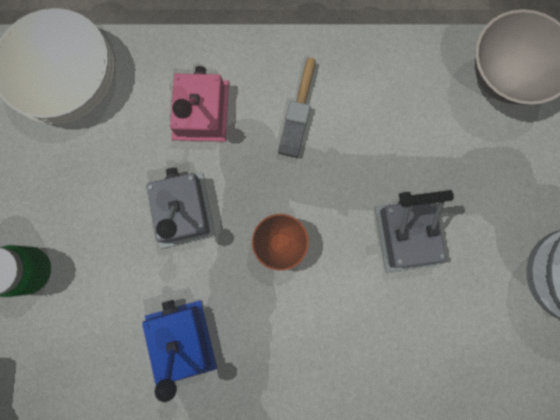

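View pics/side1.png

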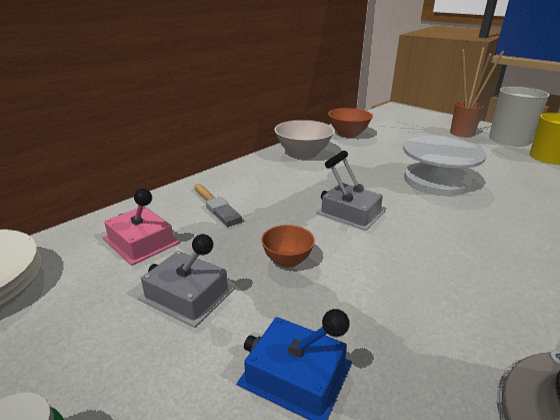

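The pictures show three ball-handle boxes: pink at top (200,105), grey at (178,205) and blue at (178,340). The grey one is the fan isolator, with its ball at (167,229), off. The kiln is at (415,235), with its crossbar at (427,198) on the gland side, on. The bowl is at (280,242). Next I'll refine the yaws and check path heights.

```bash
cat > h.py <<'E'
from bench import r
import numpy as np
np.set_printoptions(precision=3,suppress=True)
def cloud(c):
    p,d=r.grab_frame(c); k=r.get_calibration(c); K=k["mtx"]; v,u=np.mgrid[:420,:560]
    P=np.stack([(u-K[0,2])/K[0,0]*d,(v-K[1,2])/K[1,1]*d,d,np.ones_like(d)],-1)@k["extrinsics"].T
    return p,np.where(d[...,None]>0,P[...,:3],np.nan).reshape(-1,3)
def box(P,x0,x1,y0,y1,z0,z1):
    return P[(P[:,0]>x0)&(P[:,0]<x1)&(P[:,1]>y0)&(P[:,1]<y1)&(P[:,2]>z0)&(P[:,2]<z1)]
E
python3 - <<'E'
from h import *
for c in("top","side"):
    p,P=cloud(c)
    q=box(P,.5,.65,-.3,-.12,.108,.15); m=q.mean(0); w=np.linalg.svd(q[:,:2]-m[:2],full_matrices=False)[2][0]
    print(c,"bar",m,len(q),w, q.min(0),q.max(0))
    q=box(P,.47,.58,.13,.25,.108,.15); print("ball",q.mean(0),q.min(0),q.max(0))
    q=box(P,.45,.65,-.3,-.12,.038,.048); print("kbox",q.mean(0))
    q=box(P,.48,.66,.1,.28,.038,.048); print("fbox",q.mean(0))
    q=box(P,.15,.9,-.75,.3,.14,.6); print("high",len(q), q.max(0) if len(q) else 0, q.mean(0) if len(q) else 0)
E
python3 -m jog '[{"fingers":0,"rz":6},{"fingers":0,"rz":6}]' 20
```

```text
top bar [ 0.573 -0.214  0.126] 626 [-0.135  0.991] [ 0.558 -0.255  0.108] [ 0.588 -0.175  0.131]
ball [0.522 0.187 0.131] [0.508 0.175 0.118] [0.538 0.204 0.138]
kbox [ 0.521 -0.22   0.045]
fbox [0.574 0.198 0.045]
high 0 0 0
side bar [ 0.567 -0.207  0.121] 217 [-0.098  0.995] [ 0.558 -0.254  0.108] [ 0.582 -0.173  0.128]
ball [0.514 0.196 0.124] [0.504 0.177 0.108] [0.533 0.207 0.135]
kbox [ 0.517 -0.215  0.043]
fbox [0.56  0.207 0.043]
high 0 0 0validation failed for argument at $[0]...
```

```bash
python3 -m jog '[{"fingers":0.0,"x":0,"y":0,"z":0,"rx":0,"ry":0,"rz":5.0},{"fingers":0.0,"x":0,"y":0,"z":0,"rx":0,"ry":0,"rz":5.0}]' 20
```

```text
clock: 1.4
tcp_pos: [0.187, -0.6486, 0.2313]
orientation: [3.137, 0.162, 0.0]
contact_force: [0.2, 0.1, -0.6]
grip_width: 0.0517
gripper_force: 0.0
```

```bash
python3 -m jog '[{"fingers":0.0,"x":0.043,"y":-0.036,"z":0,"rx":0,"ry":0,"rz":0},{"fingers":0.0,"x":0.043,"y":-0.036,"z":0,"rx":0,"ry":0,"rz":0},{"fingers":0.0,"x":0.043,"y":-0.036,"z":0,"rx":0,"ry":0,"rz":0},{"fingers":0.0,"x":0.043,"y":-0.036,"z":0,"rx":0,"ry":0,"rz":0},{"fingers":0.0,"x":0.043,"y":-0.036,"z":0,"rx":0,"ry":0,"rz":0},{"fingers":0.0,"x":0.043,"y":-0.036,"z":0,"rx":0,"ry":0,"rz":0},{"fingers":0.0,"x":0.043,"y":-0.036,"z":0,"rx":0,"ry":0,"rz":0},{"fingers":0.0,"x":0.043,"y":-0.036,"z":0,"rx":0,"ry":0,"rz":0}]'
```

```text
clock: 2.4
tcp_pos: [0.4998, -0.3244, 0.2316]
orientation: [3.137, 0.167, 0.001]
contact_force: [-0.2, -1.3, -0.2]
grip_width: -0.0001
gripper_force: 0.0
```

```bash
python3 -m jog '[{"fingers":0.0,"x":0.043,"y":-0.034,"z":0,"rx":0,"ry":0,"rz":0},{"fingers":0.0,"x":0.043,"y":-0.034,"z":0,"rx":0,"ry":0,"rz":0},{"fingers":0.0,"x":0.043,"y":-0.034,"z":0,"rx":0,"ry":0,"rz":0},{"fingers":0.0,"x":0,"y":0,"z":0,"rx":0,"ry":0,"rz":0},{"fingers":0.0,"x":0,"y":0,"z":0,"rx":0,"ry":0,"rz":0}]'
python3 - <<'E'
from h import *
import cv2
p,P=cloud("top"); cv2.imwrite("pics/t2.png",p[80:330,250:550,::-1])
E
```

```text
clock: 3.02
tcp_pos: [0.6156, -0.2112, 0.2311]
orientation: [3.137, 0.167, -0.001]
contact_force: [-0.5, -0.7, 0.4]
grip_width: 0.0001
gripper_force: 0.0
```

View pics/t2.png

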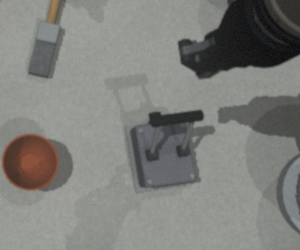

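The fingertips at crop (190,55) are ahead of the bar at (177,116). Now I'll go down behind it.

```bash
python3 -m jog '[{"fingers":0.0,"x":0,"y":0,"z":0.042,"rx":0,"ry":0,"rz":0},{"fingers":0.0,"x":0,"y":0,"z":0.042,"rx":0,"ry":0,"rz":0},{"fingers":0.0,"x":0,"y":0,"z":0.042,"rx":0,"ry":0,"rz":0},{"fingers":0.0,"x":0,"y":0,"z":0,"rx":0,"ry":0,"rz":0}]'
```

```text
clock: 3.58
tcp_pos: [0.6124, -0.2119, 0.1023]
orientation: [-3.136, -0.163, 0.011]
contact_force: [0.3, 0.4, 0.0]
grip_width: 0.0001
gripper_force: 0.0
```

```bash
python3 -m jog '[{"fingers":0.0,"x":-0.014,"y":0,"z":0,"rx":0,"ry":0,"rz":0},{"fingers":0.0,"x":-0.014,"y":0,"z":0,"rx":0,"ry":0,"rz":0},{"fingers":0.0,"x":-0.014,"y":0,"z":0,"rx":0,"ry":0,"rz":0},{"fingers":0.0,"x":-0.014,"y":0,"z":0,"rx":0,"ry":0,"rz":0},{"fingers":0.0,"x":-0.014,"y":0,"z":0,"rx":0,"ry":0,"rz":0},{"fingers":0.0,"x":-0.014,"y":0,"z":0,"rx":0,"ry":0,"rz":0},{"fingers":0.0,"x":-0.014,"y":0,"z":0,"rx":0,"ry":0,"rz":0},{"fingers":0.0,"x":-0.014,"y":0,"z":0,"rx":0,"ry":0,"rz":0}]'
python3 - <<'E'
from h import *
p,P=cloud("side")
q=box(P,.44,.65,-.3,-.12,.108,.15); print(len(q),np.median(q,0),q.min(0),q.max(0))
E
```

```text
clock: 4.58
tcp_pos: [0.5035, -0.2225, 0.1052]
orientation: [-3.137, -0.167, 0.001]
contact_force: [-0.2, 0.6, -0.6]
grip_width: 0.0002
gripper_force: 0.0
399 [ 0.482 -0.212  0.125] [ 0.464 -0.269  0.109] [ 0.513 -0.188  0.15 ]
```

```bash
python3 -m jog '[{"fingers":0.0,"x":0.02,"y":0,"z":0,"rx":0,"ry":0,"rz":0},{"fingers":0.0,"x":0,"y":0,"z":-0.042,"rx":0,"ry":0,"rz":0},{"fingers":0.0,"x":0,"y":0,"z":-0.042,"rx":0,"ry":0,"rz":0},{"fingers":0.0,"x":0,"y":0,"z":-0.042,"rx":0,"ry":0,"rz":0},{"fingers":0.0,"x":0,"y":0,"z":0,"rx":0,"ry":0,"rz":0}]'
python3 - <<'E'
from h import *
import cv2
for c in("top","side"):
    p,P=cloud(c); q=box(P,.44,.65,-.3,-.12,.108,.14); print(len(q),np.median(q,0),q.min(0),q.max(0))
cv2.imwrite("pics/s3.png",p[:,:,::-1])
E
```

```text
clock: 5.25
tcp_pos: [0.5267, -0.221, 0.235]
orientation: [3.134, 0.167, 0.011]
contact_force: [0.2, 0.5, 1.4]
grip_width: 0.0002
gripper_force: 0.0
667 [ 0.48  -0.228  0.128] [ 0.466 -0.269  0.108] [ 0.497 -0.189  0.132]
207 [ 0.473 -0.217  0.123] [ 0.464 -0.268  0.112] [ 0.487 -0.187  0.128]
```

View pics/s3.png

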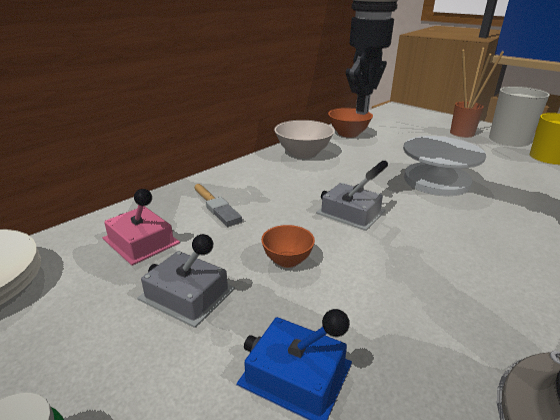

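The side view shows the kiln bar at (376,168), leaning away from the gland. The two bar positions are 96 mm apart, so it is fully off. Now the fan.

```bash
python3 -m jog '[{"fingers":0.0,"x":0,"y":0,"z":0,"rx":0,"ry":0,"rz":-5},{"fingers":0.0,"x":0.004,"y":-0.058,"z":0,"rx":0,"ry":0,"rz":0},{"fingers":0.0,"x":0.004,"y":-0.058,"z":0,"rx":0,"ry":0,"rz":0},{"fingers":0.0,"x":0.004,"y":-0.058,"z":0,"rx":0,"ry":0,"rz":0},{"fingers":0.0,"x":0.004,"y":-0.058,"z":0,"rx":0,"ry":0,"rz":0},{"fingers":0.0,"x":0.004,"y":-0.058,"z":0,"rx":0,"ry":0,"rz":0},{"fingers":0.0,"x":0.004,"y":-0.058,"z":0,"rx":0,"ry":0,"rz":0},{"fingers":0.0,"x":0.004,"y":-0.058,"z":0,"rx":0,"ry":0,"rz":0}]'
python3 -m jog '[{"fingers":0.0,"x":0,"y":0,"z":0,"rx":0,"ry":0,"rz":0},{"fingers":0.0,"x":0,"y":0,"z":0,"rx":0,"ry":0,"rz":0}]'
```

```text
clock: 6.35
tcp_pos: [0.4726, 0.1847, 0.2297]
orientation: [3.126, 0.303, -0.004]
contact_force: [0.5, 0.7, 0.7]
grip_width: 0.0
gripper_force: 0.0
clock: 6.6
tcp_pos: [0.4733, 0.1826, 0.2299]
orientation: [3.126, 0.304, -0.004]
contact_force: [0.1, -0.7, -0.8]
grip_width: 0.0
gripper_force: 0.0
```

```bash
python3 -m jog '[{"fingers":0.0,"x":0,"y":0,"z":0.042,"rx":0,"ry":0,"rz":0},{"fingers":0.0,"x":0,"y":0,"z":0.042,"rx":0,"ry":0,"rz":0},{"fingers":0.0,"x":0,"y":0,"z":0.041,"rx":0,"ry":0,"rz":0},{"fingers":0.0,"x":0,"y":0,"z":0,"rx":0,"ry":0,"rz":0}]'
python3 -m jog '[{"fingers":0.0,"x":0.013,"y":0,"z":0,"rx":0,"ry":0,"rz":0},{"fingers":0.0,"x":0.013,"y":0,"z":0,"rx":0,"ry":0,"rz":0},{"fingers":0.0,"x":0.013,"y":0,"z":0,"rx":0,"ry":0,"rz":0},{"fingers":0.0,"x":0.013,"y":0,"z":0,"rx":0,"ry":0,"rz":0},{"fingers":0.0,"x":0.013,"y":0,"z":0,"rx":0,"ry":0,"rz":0},{"fingers":0.0,"x":0.013,"y":0,"z":0,"rx":0,"ry":0,"rz":0},{"fingers":0.0,"x":0.013,"y":0,"z":0,"rx":0,"ry":0,"rz":0},{"fingers":0.0,"x":0.013,"y":0,"z":0,"rx":0,"ry":0,"rz":0}]'
python3 -m jog '[{"fingers":0.0,"x":0,"y":0,"z":0,"rx":0,"ry":0,"rz":0},{"fingers":0.0,"x":-0.025,"y":0,"z":0,"rx":0,"ry":0,"rz":0},{"fingers":0.0,"x":0,"y":0,"z":-0.042,"rx":0,"ry":0,"rz":0},{"fingers":0.0,"x":0,"y":0,"z":-0.042,"rx":0,"ry":0,"rz":0},{"fingers":0.0,"x":0,"y":0,"z":-0.042,"rx":0,"ry":0,"rz":0},{"fingers":0.0,"x":-0.03,"y":0,"z":-0.02,"rx":0,"ry":0,"rz":0},{"fingers":0.0,"x":0,"y":0,"z":0,"rx":0,"ry":0,"rz":0}]'
python3 - <<'E'
from h import *
import cv2
for c in("top","side"):
    p,P=cloud(c)
    for b in((.44,.65,-.3,-.12),(.46,.67,.13,.27)):
        q=box(P,*b,.108,.15); print(c,len(q),np.median(q,0) if len(q) else 0)
    print(r.landmark_of("bowl",c)[:1])
cv2.imwrite("pics/s4.png",p[:,:,::-1])
E
```

```text
clock: 7.1
tcp_pos: [0.4718, 0.1803, 0.1034]
orientation: [3.124, 0.299, -0.011]
contact_force: [0.4, -0.3, 0.6]
grip_width: 0.0002
gripper_force: 0.0
clock: 8.1
tcp_pos: [0.5769, 0.2036, 0.1062]
orientation: [-3.127, -0.304, -0.0]
contact_force: [-0.6, -0.2, 0.1]
grip_width: -0.0001
gripper_force: 0.0
clock: 8.98
tcp_pos: [0.5211, 0.1932, 0.2542]
orientation: [-3.127, -0.305, -0.004]
contact_force: [-0.1, 0.0, -0.5]
grip_width: -0.0001
gripper_force: 0.0
top 665 [ 0.48  -0.227  0.128]
top 331 [0.613 0.209 0.131]
[{'xyz': [0.5091, 0.0086, 0.0009], 'score': 0.58}]
side 208 [ 0.473 -0.216  0.124]
side 319 [0.605 0.218 0.125]
[{'xyz': [0.5082, 0.0109, -0.0019], 'score': 0.7}]
```

View pics/s4.png

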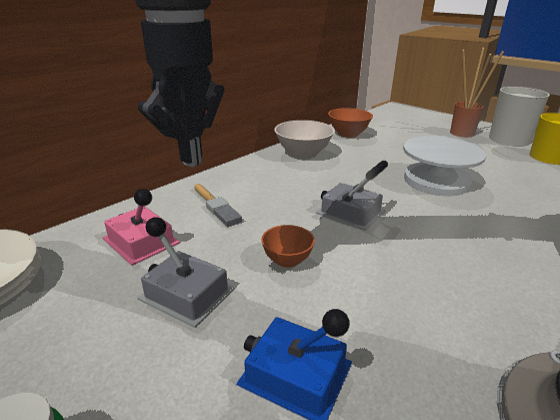

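The fan ball is now at (156,227), leaning to the gland, so it is on. The kiln bar at (376,168) is still off, the bowl at (288,247) has not moved, and the gripper is clear above everything.

```bash
python3 -c "
from bench import r
print(r.hand_in())"
```

```text
the job is handed in; nothing more can be done
None
```

The kiln handle was thrown fully to off first, then the fan handle fully to on; the bowl stayed in place, the arm was clear of everything, and the job is handed in (no verdict was returned).

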